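# Load the test jig, free its fastener and hold the contact panel down

## Task

Pick up the oblong module with the straight finger rib and press it fully home into the recess of the grey test jig, so its shoulders are flush with the jig's frame. Then turn the quarter-turn fastener on the sprung aluminium panel clockwise until its slot lines up with the two index ridges on the panel, and after that push the panel all the way down against the frame. Finish while still holding the panel pressed down with the fingers, slot still lined up; leave the other things on the bench where they are.

Things in the scene. Friction and masses are not known exactly. Their poses are not given: they have to be found in the camera images.
- jig: test jig fixed to the bench, grey plastic frame 150 (x) x 260 (y) x 45 mm high. Origin: centre of its underside; z up. The recess is in its +y part, the aluminium panel over its -y part.
- recess (a point): centre of the recess' mouth, level with the frame's top (45 mm above the bench). Recess 53 (jig's x) x 37 mm (y), 20 mm deep, chamfered mouth, the jig's axes. A sprung steel nose in the middle of each long wall grips the module from about 7 mm deep on: it must be pushed in (a few N) and then stays.
- module: loose black module, about 60 g: block 50 (x) x 34 (y) x 20 mm high, brass contacts on its shoulders; on it a straight rib 40 long (x), 12 wide (y), 18 mm tall (38 overall): grip it across its 12 mm. Origin: centre of underside, z up. Its long side goes along the jig's x, either way round; fully home its underside is 20 mm below recess and its shoulders are flush with the frame.
- panel (a joint): how far the sprung panel is pressed down, m: 0 = up (8 mm gap to the frame), 0.008 = against the frame. The panel moves only straight down; it takes about 2.5 N to start and about 9 N to keep fully down, and springs up when let go.
- press_pad (a point): free flat place on the panel's top face to press on: midway between the long sides, 40 mm from the +y edge, 75 mm along the jig's +y from the fastener's axis. Panel: aluminium plate 120 (x) x 160 (y) x 4 mm with the jig's axes; its top is 57 mm above the bench when up, 49 mm when down.
- fastener (a joint): turn of the fastener in rad, grows clockwise seen from above; starts at 0.15 to 0.7. At 0 the slot lies along the jig's x; at 1.571 it lies along the jig's y, lined up with the two index ridges. It turns on to a stop at 2.1, has slight friction (about 0.04 N m) and stays where it is left.
- fastener_top (a point): top centre of the fastener's grip, on its vertical axis, 22 mm above the panel's top (79 mm above the bench, panel up). Steel: flange disc 40 mm across, 4 thick; on it a grip 34 long, 14 wide, 18 tall, with a 4 mm slot along its length (the point's x). Two dark index ridges, 3 x 14 x 1.4 mm, lie on the panel 24 to 38 mm either side of the axis along the jig's y.
- square_block: bystander: loose black block 42 x 42 x 18 mm with a round 16 mm knob, 12 mm tall, on top; belongs elsewhere. Origin: centre of underside.
- flux_jar: bystander: small closed jar, 40 mm diameter, 45 mm high, upright. Origin: centre of underside.
- screwdriver: bystander: screwdriver 160 mm long lying on the bench. Origin near its middle, its x along the tool.
Mind the look-alikes: they are no part of the job. What is shaped like the module but orange is not meant.

How it is judged:
On the way, in this order (a step that is already met when the one before it is completed fails the run):
1. the module is pressed flush into the recess (z of module in the frame of recess below -0.0182 m and horizontal distance between module and recess below 0.004 m and angle between module's own z axis and vertical below 0.06 rad), for 0.2 s.
2. the fastener's slot is lined up with the ridges while the panel still stands up (value of joint fastener between 1.42 and 1.72 rad and value of joint panel below 0.005 m), for 0.2 s.
At the end, for the whole second after the job is handed in: The module sits in the recess (within 1.8 mm of fully home, 4 mm of centre, 0.06 rad of level), the slot is within 0.15 rad of the ridges, and the fingers press on the panel (or its fastener) with more than 4 N so that it is down to within 1.2 mm of the frame, all through the last second (all of step 1 and value of joint fastener between 1.42 and 1.72 rad and value of joint panel above 0.0068 m and contact force between the fingers and panel above 4 N); the arm keeps its last pose, push and grip.
It fails at once if the square block is pushed away or upset (distance of square_block from where it was at the start of the episode above 0.03 m or angle between square_block's own z axis and vertical above 0.6 rad).
It fails at once if the jar is pushed away or upset (distance of flux_jar from where it was at the start of the episode above 0.03 m or angle between flux_jar's own z axis and vertical above 0.6 rad).
It fails at once if the screwdriver is pushed away (distance of screwdriver from where it was at the start of the episode above 0.03 m).
It also fails if it takes over 56 s, if anything falls off the work surface, if the arm or the gripper's body presses on something with over 40 N, if the wrist force passes 120 N, or if a joint passes its speed limit or range.

## Robot

A 7-joint arm with a two-finger parallel gripper is mounted at the origin on the work surface. World frame = base frame: x ahead of the robot, y to its left, z up, the work surface at z = 0. Lengths are in m, angles in rad, forces in N, time in s.
With the tool pointing down it reaches from about 0.425 to 0.875 m from the base axis. Payload 4.7 kg.
Tool frame: the origin (TCP) lies on the mounting face of the last link; the fingertips stand 182 mm ahead of it and the grasp point (between the pads) lies ahead of it (ctrl.grip_point_offset is the z of the grasp point in the tool frame, in m); z points along the fingers, y is the line along which they close (so a half turn about z gives the same grasp; the last joint's range is limited). The gripper opens to 87 mm and grips with 3 to 60 N. Pads are 19 mm wide; open, the fingers measure 117 mm over their backs; the gripper's body (75 mm by 190 mm) begins 51 mm behind the grasp point.
Start: joints at [1.192, 0.321, -0.07, 1.45, 0.023, 1.371, -0.057], TCP at [0.249, -0.601, 0.405] pointing down, gripper open.
Joint ranges: [-2.86, 2.86], [-0.3, 2.09], [-1.38, 1.24], [0.06, 2.45], [-1.56, 4.7], [0.09, 2.05], [-2.69, 2.69]. Speed limits (rad/s): [2.57, 2.57, 3.14, 3.14, 3.14, 3.14, 3.14].

## Interface

Orientations are given as a rotation vector (axis times angle).
In Python, from bench import ctrl gives the robot as it stands.
- The arm moves only by the tool hand_motion, called after ">>>" as a command line: name --argument value ..., lists and objects as JSON in quotes. Schema: {"type":"object","properties":{"motion":{"type":"array","items":{"type":"array","items":{"type":"number"},"minItems":5,"maxItems":5},"minItems":1,"maxItems":20},"force":{"type":"number"},"only":{"type":"string"},"quiet":{"type":"boolean"},"lines":{"type":"string"}},"required":["motion"],"additionalProperties":false}. motion is a list of rows, 1 to 20 of them, each of 5 numbers: dx, dy, dz in fractions of the full range, 1 being 750 mm, then a turn about the tool's z in a scale on which 1.0 is pi rad, then the opening from 0.0 (shut) to 1.0 (fully open); each row is the pose to reach, as a shift and turn from the pose commanded when the call began, along the tool's axes at that moment; what a row does not reach only later rows make up. A row lasts 1/10 s, in which the tool goes at most 0.05 m and 0.15 rad, less where a joint would pass 70% of its speed; a pose out of reach is approached as far as the arm can. The fingers move at their own pace and stop on an object; force is the grip in N (left out, the last holds). Time passes only in rows, so rows that do not move let the fingers close. The tool returns the time, the measured TCP pose, the force, the opening and the grip force at its end. only (a regular expression) keeps the lines of the reply that match it, lines (a string "A,B") keeps lines A to B, and quiet returns only ok. No shift or turn number may pass 1 either way. Input that does not fit is refused with a message, and nothing moves.
- ctrl.get_state(): the state, without advancing time (a new reading comes with each control period).
- ctrl.get_image(name): name is "scene" or "top"; returns (picture, depth): 400x640x3 uint8, red, green, blue; 400x640 float32, m along the optical axis (not along the pixel's ray), 0 where there is no reading.
- ctrl.camera_model(name): a dict with "vertical_fov" (degrees; the focal length in pixels is half the picture's height over the tangent of half this angle, whatever the lens; pixels are square), "cx", "cy" (the principal point, pixels), "rvec" (rotation vector, rad) and "tvec" (3), from world to camera coordinates, as OpenCV has them. Camera axes: x right, y down, z forward; pixel columns grow to the right and rows downward; lengths in m; the calibration is good to about 2 mm. A picture is of the moment at which its call begins. camera_model takes no time and is no camera call.
- ctrl.close_job(): hands the job in; it is judged then, once.
The state is a dict: "time": time; "joint_positions": joint angles; "qd": joint speeds; "joint_torque": joint torques, N m; "position": TCP position; "tool_rot": TCP orientation; "ft_force": force on the tool from outside, world axes, zero at the start; "torque": the same for the moment, N m; "grip_width": opening from 0.0 (shut) to 1.0 (fully open); "grip_force": force on a finger pad.
Only numpy, scipy, OpenCV 4.12 (cv2) and the standard library are available. Lean on these libraries where they do the work, as an engineer would, in place of code of your own. Each camera call takes 0.05 s, during which the arm holds its last target. There are 200 camera calls.

## Working session

There is one attempt and no reset: what is moved stays moved. The work goes in short steps, Python scripts to look and compute and a tool call to move; the robot and the scene stay as the last step left them, time stands still between calls to the robot, and variables do not carry over. Pictures are saved under pics/ and viewed, at most 10 in all, crops included, and the job is handed in when it is done.

```bash
mkdir -p pics; cat > h.py <<'E'
import numpy as np, cv2
from scipy.spatial.transform import Rotation as R
from bench import ctrl
def cam(n):
    m=ctrl.camera_model(n); f=200/np.tan(np.radians(m["vertical_fov"])/2)
    return f,m["cx"],m["cy"],R.from_rotvec(np.ravel(m["rvec"])).as_matrix(),np.ravel(m["tvec"]),m
def cloud(n,d):
    f,cx,cy,Rm,t,_=cam(n); v,u=np.mgrid[:400,:640]
    P=np.stack([(u-cx)/f*d,(v-cy)/f*d,d],-1)
    return (P-t)@Rm   # world
def snap(n,name):
    im,d=ctrl.get_image(n); np.savez(f"pics/{name}.npz",im=im,d=d)
    cv2.imwrite(f"pics/{name}.png",im[:,:,::-1]); return im,d
def ray(n,u,v,z):
    f,cx,cy,Rm,t,_=cam(n); c=-Rm.T@t; r=Rm.T@np.array([(u-cx)/f,(v-cy)/f,1]); return c+r*(z-c[2])/r[2]
E
python3 - <<'E'
from h import *
for n in("top","scene"):
    snap(n,n+"0"); print(ctrl.camera_model(n))
s=ctrl.get_state(); print(s, ctrl.grip_point_offset)
print(R.from_rotvec(s["tool_rot"]).as_matrix().round(3))
E
```

```text
{'vertical_fov': 51.239840988806144, 'cx': 316.14511539641563, 'cy': 200.5773479151762, 'rvec': array([ 2.18835957, -2.17246616,  0.04826391]), 'tvec': array([-0.02097541,  0.49035103,  1.29563548])}
{'vertical_fov': 44.67054921997959, 'cx': 317.1985660848608, 'cy': 196.1455249746819, 'rvec': array([ 1.50284104,  2.10142516, -0.85584926]), 'tvec': array([ 0.21259058, -0.27373457,  1.49233664])}
{'time': 0.1, 'joint_positions': array([ 1.19207727,  0.3217436 , -0.07011184,  1.45153953,  0.02261351,
        1.37078703, -0.05690812]), 'qd': array([ 0.00270872, -0.00265494, -0.00025175, -0.00177892, -0.00190224,
       -0.00021923, -0.00033177]), 'joint_torque': array([-1.37630591e-04, -4.92571807e+01, -4.05937834e-01, -3.13395596e+01,
       -6.40808232e-02,  3.95223638e-02,  6.37652056e-05]), 'position': array([ 0.24873119, -0.60033465,  0.40378102]), 'tool_rot': array([-3.07957175e+00, -6.12833577e-01,  6.65806859e-04]), 'ft_force': array([ 1.02234299, -0.09051923, -0.48062269]), 'torque': array([ 0.01210952, -0.03016468, -0.06783972]), 'grip_force': 0.0, 'grip_width': 1.0001284756693354} 0.1635
[[ 0.924  0.383 -0.001]
 [ 0.383 -0.924  0.002]
 [-0.    -0.002 -1.   ]]
```

View pics/top0.png

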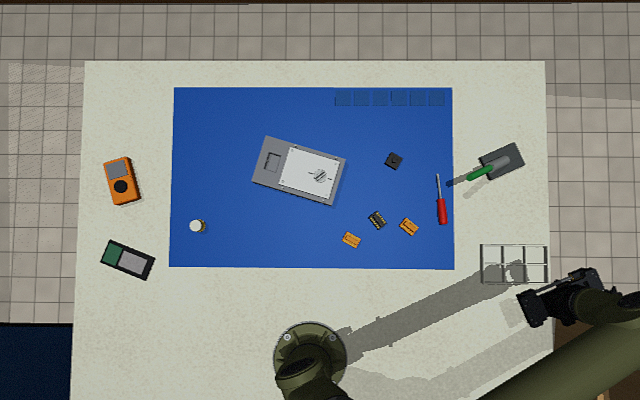

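View pics/scene0.png

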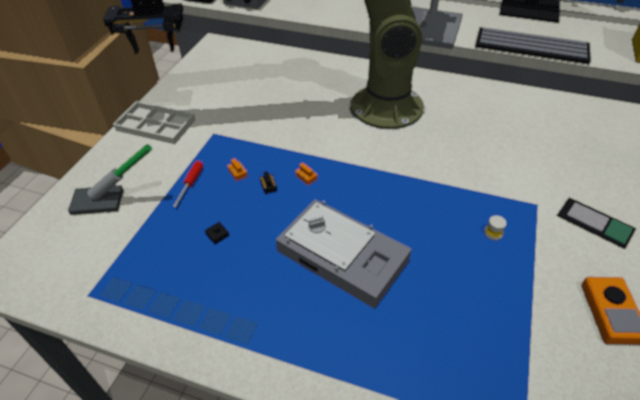

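The top view shows the jig at about (299,171), its recess at (272,161) and its fastener at (320,176). There are four module-like things:
- **(377,220):** black and ribbed, which fits the description.
- **(410,227) and (351,240):** orange decoys.
- **(394,160):** the square block with a round knob.

I'll confirm with an enlarged crop and measure.

```bash
python3 - <<'E'
from h import *
z=np.load("pics/top0.npz"); im,d=z["im"],z["d"]; P=cloud("top",d)
a=cv2.resize(im[195:255,335:435],None,fx=4,fy=4,interpolation=cv2.INTER_CUBIC)
b=cv2.resize(im[130:210,245:355],None,fx=6,fy=6,interpolation=cv2.INTER_CUBIC)
c=np.zeros((720,660,3),np.uint8); c[:240,:400]=a; c[240:]=b[:480]
c=cv2.resize(c,None,fx=.83,fy=.83,interpolation=cv2.INTER_AREA)
cv2.imwrite("pics/crop1.png",c[:,:,::-1])
Z=P[...,2]
print("bench z",np.median(Z[100:120,200:240]), np.median(Z[230:260,280:330]))
def rect(mask,lab):
    Q=P[mask][:,:2]; r=cv2.minAreaRect((Q*1000).astype(np.float32)); print(lab,len(Q),np.round(r[0],1),np.round(r[1],1),round(r[2],1),"meanz",Z[mask].mean().round(4), np.percentile(Z[mask],[5,50,95]).round(4))
box=lambda u0,v0,u1,v1:(np.arange(640)[None]>=u0)&(np.arange(640)[None]<u1)&(np.arange(400)[:,None]>=v0)&(np.arange(400)[:,None]<v1)
m=box(362,205,392,235); rect(m&(Z>.01),"module"); rect(m&(Z>.03),"rib"); 
j=box(240,125,360,215); rect(j&(Z>.03),"jig"); rect(j&(Z>.052)&(Z<.063),"panel"); rect(j&(Z>.07),"grip"); rect(j&(Z>.058)&(Z<.069),"flange?")
k=box(258,145,288,178); rect(k&(Z<.036),"recess")
for l,bb in dict(sq=(382,148,406,172),jar=(184,214,210,238),sd=(430,170,455,228),o1=(398,214,422,240),o2=(340,228,364,252)).items(): rect(box(*bb)&(Z>.008),l)
E
```

```text
bench z 0.00041243316140245664 0.0009055391552676943
module 183 [ 410.  -140.9] [ 55.4 189.7] 17.3 meanz 0.0539 [0.0152 0.0219 0.0413]
rib 59 [ 429.  -132.3] [ 34.4 182. ] 2.3 meanz 0.1254 [0.0342 0.0381 1.3233]
jig 3925 [550.8  48.5] [261.4 221.5] 73.4 meanz 0.0625 [0.0413 0.053  0.0616]
panel 1916 [585.5  37.9] [253.  142.5] 73.6 meanz 0.0572 [0.0532 0.0572 0.0613]
grip 87 [493.4 -28.5] [ 29.8 170. ] 89.1 meanz 0.5639 [0.0718 0.0804 1.3233]
flange? 747 [574.5   4. ] [158.9 140.5] 73.6 meanz 0.0599 [0.0582 0.0595 0.0632]
recess 227 [625. 143.] [97.3 57.8] 57.0 meanz 0.0214 [-0.0007  0.0246  0.0312]
sq 188 [ 514.4 -167.4] [ 47.2 325.1] 48.4 meanz 0.0465 [0.0128 0.0181 0.0299]
jar 168 [424.3 176.6] [ 50.2 435.7] 2.4 meanz 0.0518 [0.0112 0.0429 0.0485]
sd 268 [ 495.  -244.5] [157.5 411.2] 2.2 meanz 0.0454 [0.0128 0.022  0.0285]
o1 195 [ 421.5 -189.3] [291.   51.5] 85.1 meanz 0.0582 [0.0147 0.0217 0.0429]
o2 180 [ 368.7 -130.4] [60.1 34.8] 64.0 meanz 0.0252 [0.0162 0.0213 0.0412]
```

View pics/crop1.png

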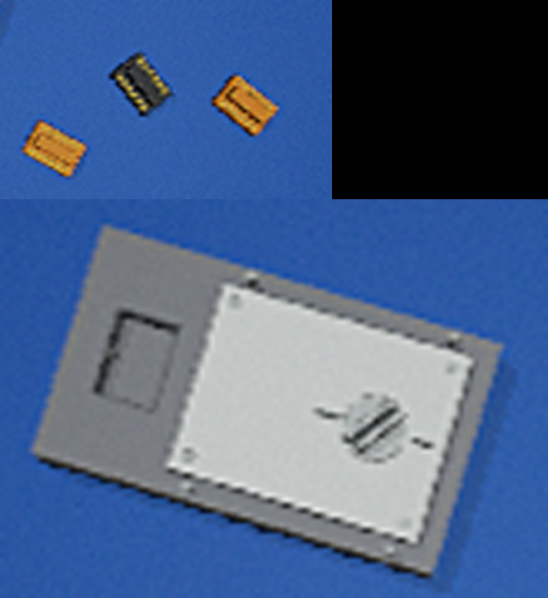

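The crop shows the dark ribbed module with two rows of gold contacts, at about (377,220) in the full picture. Both neighbours are orange, and the square block has a round knob and lies elsewhere, so this is the one. Next I'll fit silhouettes of the known shapes in both cameras for accuracy.

```bash
cat > fit.py <<'E'
from h import *
from scipy.optimize import minimize
S=8
def box(cx,cy,lx,ly,z0,z1): return np.array([[cx+a*lx/2,cy+b*ly/2,z] for a in(-1,1) for b in(-1,1) for z in(z0,z1)])
def sil(n,boxes,p,win):
    f,cx,cy,_,_,m=cam(n); u0,v0,u1,v1=win; c,s=np.cos(p[2]),np.sin(p[2])
    im=np.zeros(((v1-v0)*S,(u1-u0)*S),np.uint8)
    for b in boxes:
        w=b.copy(); w[:,0]=p[0]+c*b[:,0]-s*b[:,1]; w[:,1]=p[1]+s*b[:,0]+c*b[:,1]
        q=cv2.projectPoints(w,m["rvec"],m["tvec"],np.array([[f,0,cx],[0,f,cy],[0,0,1.]]),None)[0][:,0]
        h=cv2.convexHull((((q-[u0,v0])+.5)*S*16-8).astype(np.int32)); cv2.fillConvexPoly(im,h,1,shift=4)
    return cv2.resize(im.astype(np.float32),(u1-u0,v1-v0),interpolation=cv2.INTER_AREA)
def fit(views,boxes,p0):
    # views: (cam, window, mask)
    def cost(p): return sum(np.abs(sil(n,boxes,p,w)-m).sum()/m.sum() for n,w,m in views)
    sc=np.array([.004,.004,.06])
    sx=np.vstack([np.zeros(3),np.eye(3)*3])
    best=min((minimize(lambda q:cost(p0+q*sc),np.zeros(3),method="Nelder-Mead",options=dict(initial_simplex=k*sx)) for k in(1,-1,.5)),key=lambda r:r.fun)
    return p0+best.x*sc,best.fun
def nonblue(im,w):
    u0,v0,u1,v1=w; c=im[v0:v1,u0:u1].astype(float)
    return (c[...,2]<1.8*c[...,0]+8).astype(np.float32)
def white(im,w):
    u0,v0,u1,v1=w; c=im[v0:v1,u0:u1].astype(float); return (c.min(-1)>165).astype(np.float32)
MOD=[box(0,0,.05,.034,0,.02),box(0,0,.04,.012,.02,.038)]
JIG=[box(0,0,.15,.26,0,.045)]
E
python3 - <<'E'
from fit import *
T=np.load("pics/top0.npz")["im"]; C=np.load("pics/scene0.npz")["im"]
print(T[220,377],T[225,365],T[150,330],T[210,300],T[171,265],C[183,268],C[200,300])
wt,ws=(362,205,392,235),(255,168,283,198); jt,js=(240,125,360,215),(265,190,420,315)
vis=[nonblue(T,wt),nonblue(C,ws),nonblue(T,jt),nonblue(C,js)]
p=ray("top",377,220,.025); print(p)
for name,B,vt,vs,p0 in(("mod",MOD,("top",wt,vis[0]),("scene",ws,vis[1]),np.array([p[0],p[1],.6])),("jig",JIG,("top",jt,vis[2]),("scene",js,vis[3]),np.r_[ray("top",299,171,.03)[:2],-.29])):
    for l,v in(("top",[vt]),("scene",[vs]),("both",[vt,vs])):
        for dy in ((0,-1.2) if name=="mod" else (0,)):
            r,f=fit(v,B,p0+[0,0,dy]); print(name,l,r.round(4),round(f,3))
o=np.hstack([cv2.resize(v*255,(200,200),interpolation=0) for v in vis]); cv2.imwrite("pics/masks.png",o)
E
```

```text
[82 85 84] [ 52  95 172] [ 47  90 166] [ 50  93 170] [120 123 127] [ 6 11 11] [ 23  77 153]
[ 0.43077233 -0.20687526  0.025     ]
mod top [ 0.4318 -0.2091  0.656 ] 0.096
mod top [ 0.4319 -0.209   0.6705] 0.096
mod scene [ 0.4251 -0.2127  0.5944] 0.306
mod scene [ 0.4298 -0.2099 -1.0547] 0.552
mod both [ 0.4312 -0.2091  0.6197] 0.437Traceback (most recent call last):
  File "<stdin>", line 10, in <module>
  File "fit.py", line 18, in fit
    best=min((minimize(lambda q:cost(p0+q*sc),np.zeros(3),method="Nelder-Mead",options=dict(initial_simplex=k*sx)) for k in(1,-1,.5)),key=lambda r:r.fun)
  File "fit.py", line 18, in <genexpr>
    best=min((minimize(lambda q:cost(p0+q*sc),np.zeros(3),method="Nelder-Mead",options=dict(initial_simplex=k*sx)) for k in(1,-1,.5)),key=lambda r:r.fun)
              ~~~~~~~~^^^^^^^^^^^^^^^^^^^^^^^^^^^^^^^^^^^^^^^^^^^^^^^^^^^^^^^^^^^^^^^^^^^^^^^^^^^^^^^^^^^^^^^^^^^^
    res = _minimize_neldermead(fun, x0, args, callback, bounds=bounds,
                               **options)
    fxr = func(xr)
    fx = function(np.copy(x), *(wrapper_args + args))
  File "fit
[... 207 characters left out ...]
      ~~~~^^^^^^^^^
  File "fit.py", line 15, in cost
    def cost(p): return sum(np.abs(sil(n,boxes,p,w)-m).sum()/m.sum() for n,w,m in views)
                        ~~~^^^^^^^^^^^^^^^^^^^^^^^^^^^^^^^^^^^^^^^^^^^^^^^^^^^^^^^^^^^^^
  File "fit.py", line 15, in <genexpr>
    def cost(p): return sum(np.abs(sil(n,boxes,p,w)-m).sum()/m.sum() for n,w,m in views)
                                   ~~~^^^^^^^^^^^^^
  File "fit.py", line 6, in sil
    f,cx,cy,_,_,m=cam(n); u0,v0,u1,v1=win; c,s=np.cos(p[2]),np.sin(p[2])
                  ~~~^^^
  File "h.py", line 5, in cam
    m=ctrl.camera_model(n); f=200/np.tan(np.radians(m["vertical_fov"])/2)
ValueError: time passes only in moves, steps and waits
```

```bash
sed -i 's/^def cam/import functools\n@functools.cache\ndef cam/' h.py; sed -i 's/1.8\*c\[...,0\]+8/1.8*c[...,0]+5/' fit.py
python3 - <<'E'
from fit import *
T=np.load("pics/top0.npz")["im"]; C=np.load("pics/scene0.npz")["im"]
wt,ws=(362,205,392,235),(255,168,283,198); jt,js=(240,125,360,215),(265,190,420,315)
vis=[nonblue(T,wt),nonblue(C,ws),nonblue(T,jt),nonblue(C,js)]
p=ray("top",377,220,.025); panel=None
for name,B,vt,vs,p0 in(("mod",MOD,("top",wt,vis[0]),("scene",ws,vis[1]),np.array([p[0],p[1],.6])),("jig",JIG,("top",jt,vis[2]),("scene",js,vis[3]),np.r_[ray("top",299,171,.03)[:2],-.29]),
  ("panel",[box(0,0,.12,.16,.057,.057)],("top",jt,white(T,jt)),("scene",js,white(C,js)),np.r_[ray("top",313,174,.057)[:2],-.29])):
    for l,v in(("top",[vt]),("scene",[vs]),("both",[vt,vs])):
        r,f=fit(v,B,p0); print(name,l,r.round(4),round(f,3))
vis+=[white(T,jt),white(C,js)]
o=np.hstack([cv2.resize(v*255,(130,130),interpolation=0) for v in vis]); o=cv2.merge([o]*3)
o[:,::130]=(0,0,255); q=cv2.resize(C[160:210,225:325],None,fx=6,fy=6,interpolation=2)[:,:,::-1]
r=np.zeros((450,780,3),np.uint8); r[:130]=o; r[140:440,:600]=q; cv2.imwrite("pics/masks.png",r)
E
```

```text
mod top [ 0.4318 -0.2091  0.656 ] 0.096
mod scene [ 0.4247 -0.2131  0.5867] 0.329
mod both [ 0.4313 -0.2091  0.6201] 0.463
jig top [ 0.5842  0.0383 -0.2887] 0.016
jig scene [ 0.5809  0.0377 -0.2892] 0.019
jig both [ 0.5828  0.038  -0.2867] 0.051
panel top [ 0.5741  0.0046 -0.2884] 0.097
panel scene [ 0.5728  0.0045 -0.2919] 0.179
panel both [ 0.5738  0.0047 -0.2845] 0.279
```

View pics/masks.png

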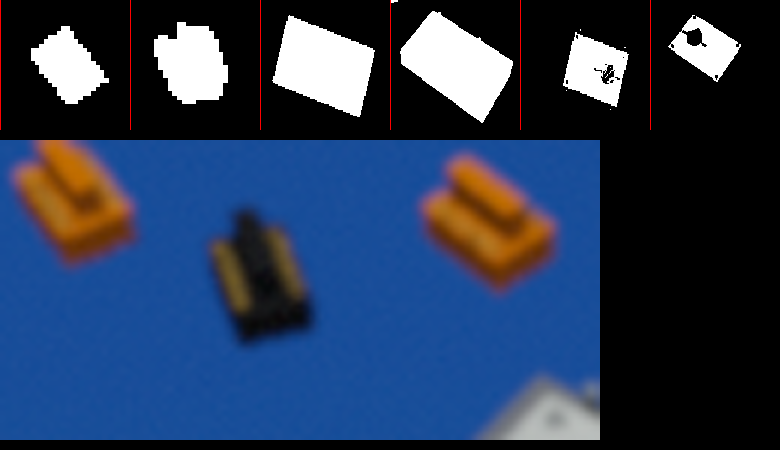

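The enlarged scene crop shows that camera is blurred, and that the black module has gold contacts and a straight rib. Hard masks are therefore biased, so I'll use a linear (B−R) matte with blur instead.

```bash
cat >> fit.py <<'E'
def matte(im,w):
    u0,v0,u1,v1=w; c=im[v0:v1,u0:u1].astype(np.float32); d=c[...,2]-c[...,0]
    return np.clip(1-d/np.percentile(d,80),0,1)
def fitb(views,boxes,p0,sig):
    def cost(p): return sum(((cv2.GaussianBlur(sil(n,boxes,p,w),(0,0),sig[n])-m)**2).sum()/m.sum() for n,w,m in views)
    sc=np.array([.004,.004,.06]); sx=np.vstack([np.zeros(3),np.eye(3)*2])
    b=min((minimize(lambda q:cost(p0+q*sc),np.zeros(3),method="Nelder-Mead",options=dict(initial_simplex=k*sx,xatol=.005,fatol=1e-6)) for k in(1,-1)),key=lambda r:r.fun)
    return p0+b.x*sc,b.fun
SIG=dict(top=.5,scene=1.2)
E
python3 - <<'E'
from fit import *
T=np.load("pics/top0.npz")["im"]; C=np.load("pics/scene0.npz")["im"]
wt,ws=(362,205,392,235),(255,168,283,198); jt,js=(240,125,360,215),(265,190,420,315)
for name,B,a,b,p0 in(("mod",MOD,wt,ws,np.array([.431,-.209,.65])),("jig",JIG,jt,js,np.array([.583,.038,-.288]))):
  vt=("top",a,matte(T,a)); vs=("scene",b,matte(C,b))
  for sg in(.5,.9):
    for l,v in(("top",[vt]),("scene",[vs])):
      r,f=fitb(v,B,p0,dict(top=sg,scene=2*sg)); print(sg,name,l,r.round(4),round(f,4))
# fastener slot angle and centre: dark pixels on grip in top
P=cloud("top",np.load("pics/top0.npz")["d"]); Z=P[...,2]
u0,v0,u1,v1=300,155,340,198
m=(Z[v0:v1,u0:u1]>.07)&(Z[v0:v1,u0:u1]<.095); Q=P[v0:v1,u0:u1][m]; print("grip n",len(Q),np.median(Q,0))
r=cv2.minAreaRect((Q[:,:2]*1000).astype(np.float32)); print(r)
c=Q[:,:2]-Q[:,:2].mean(0); w,V=np.linalg.eigh(c.T@c); print("mean",Q.mean(0),"axis deg",np.degrees(np.arctan2(V[1,1],V[0,1])),np.sqrt(w/len(Q))*1000)
E
```

```text
0.5 mod top [ 0.4317 -0.2086  0.6638] 0.0159
0.5 mod scene [ 0.4293 -0.2097  0.6446] 0.0238
0.9 mod top [ 0.4315 -0.2087  0.6702] 0.0355
0.9 mod scene [ 0.4296 -0.2096  0.636 ] 0.0371
0.5 jig top [ 0.5836  0.0386 -0.2881] 0.0052
0.5 jig scene [ 0.5819  0.0383 -0.2891] 0.0064
0.9 jig top [ 0.5835  0.0386 -0.2882] 0.0085
0.9 jig scene [ 0.5819  0.0384 -0.2889] 0.0079
grip n 53 [ 0.56390941 -0.02948817  0.07635159]
((564.7586669921875, -29.453689575195312), (14.19460678100586, 33.82086181640625), 38.994869232177734)
mean [ 0.56420255 -0.02914762  0.07675442] axis deg 131.12506781320158 [4.23126955 9.70042897]
```

```bash
cat > go.py <<'E'
from h import *
def go(x,y,zt,yang):
    """delta in tool axes to reach TCP x,y,zt with tool y axis at world angle yang (deg)"""
    s=ctrl.get_state(); M=R.from_rotvec(s["tool_rot"]).as_matrix()
    d=M.T@(np.array([x,y,zt])-s["position"])
    a=np.degrees(np.arctan2(M[1,1],M[0,1])); t=-np.radians((yang-a+180)%360-180)
    print("d",d.round(4),"turn",round(t,4),"pos",s["position"].round(4),"yang",round(a,2),"tilt",M[:,2].round(4))
E
python3 - <<'E'
from go import *
go(.4306,-.2091,.30,-52.5)
z=np.load("pics/top0.npz"); P=cloud("top",z["d"]); im=z["im"]
y=-.2885; ex=np.array([np.cos(y),np.sin(y)]); ey=np.array([-np.sin(y),np.cos(y)])
Q=P[145:180,256:290].reshape(-1,3); jq=(Q[:,:2]-[.5836,.0386]); J=np.c_[jq@ex,jq@ey,Q[:,2]]
m=(J[:,2]<.037)&(J[:,2]>.01)&(abs(J[:,0])<.04)&(J[:,1]>.05)&(J[:,1]<.12); print("recess px",m.sum(),"mean",J[m].mean(0),J[m].min(0),J[m].max(0))
for u,v in((245+122/4.98,130+113/4.98),(245+180/4.98,130+126/4.98),(245+155/4.98,130+212/4.98),(245+95/4.98,130+194/4.98)):
    w=ray("top",u,v,.045)[:2]-[.5836,.0386]; print((w@ex).round(4),(w@ey).round(4))
for n,(u,v) in dict(o1=(410,227),o2=(351,240)).items(): print(n,ray("top",u,v,.025))
E
```

```text
d [ 0.3178 -0.2916  0.1042] turn -0.2616 pos [ 0.2487 -0.6003  0.4038] yang -67.49 tilt [-7.0e-04  1.5e-03 -1.0e+00]
recess px 192 mean [0.00250765 0.08644218 0.0255814 ] [-0.02384393  0.06760382  0.01536865] [0.02811612 0.10379301 0.03633894]
0.0252 0.1006
0.0279 0.0635
-0.028 0.0624
-0.0281 0.1015
o1 [ 0.4099011  -0.30870791  0.025     ]
o2 [ 0.36829129 -0.12649075  0.025     ]
```

The rows are not in the units I measure in: shifts go in shares of 750 mm and turns go in shares of pi rad. I convert before sending: 0.318 m is 0.424, -0.292 m is -0.3893, -0.262 rad is -0.0834.

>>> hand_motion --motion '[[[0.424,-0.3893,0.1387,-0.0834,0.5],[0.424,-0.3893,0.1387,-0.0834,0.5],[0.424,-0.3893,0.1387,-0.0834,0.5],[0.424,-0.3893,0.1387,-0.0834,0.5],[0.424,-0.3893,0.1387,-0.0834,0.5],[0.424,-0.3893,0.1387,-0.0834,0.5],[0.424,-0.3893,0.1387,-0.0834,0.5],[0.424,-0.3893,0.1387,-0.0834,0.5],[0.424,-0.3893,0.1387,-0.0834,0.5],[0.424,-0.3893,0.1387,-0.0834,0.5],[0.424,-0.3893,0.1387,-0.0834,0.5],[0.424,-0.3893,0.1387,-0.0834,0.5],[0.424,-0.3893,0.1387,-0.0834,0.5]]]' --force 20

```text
refused: motion[0]: the value is too long (schema: maxItems 5). Nothing was moved.
```

Wrong form. The message asks for a list of rows, each a list of 5 numbers, so I'll send the same numbers that way.

>>> hand_motion --motion '[[0.424,-0.3893,0.1387,-0.0834,0.5],[0.424,-0.3893,0.1387,-0.0834,0.5],[0.424,-0.3893,0.1387,-0.0834,0.5],[0.424,-0.3893,0.1387,-0.0834,0.5],[0.424,-0.3893,0.1387,-0.0834,0.5],[0.424,-0.3893,0.1387,-0.0834,0.5],[0.424,-0.3893,0.1387,-0.0834,0.5],[0.424,-0.3893,0.1387,-0.0834,0.5],[0.424,-0.3893,0.1387,-0.0834,0.5],[0.424,-0.3893,0.1387,-0.0834,0.5],[0.424,-0.3893,0.1387,-0.0834,0.5],[0.424,-0.3893,0.1387,-0.0834,0.5],[0.424,-0.3893,0.1387,-0.0834,0.5]]' --force 20

```text
time: 1.4
position: [0.4302, -0.2106, 0.3009]
tool_rot: [2.976, 1.006, -0.0]
ft_force: [0.4, 0.1, 0.6]
grip_width: 0.502
grip_force: 0.0
```

```bash
python3 - <<'E'
from go import *
go(.4306,-.2091,.2035,-52.5)
T=np.load("pics/top0.npz")["im"]; C=np.load("pics/scene0.npz")["im"]
def rectify(n,im,c):
    y=-.2885; g=np.arange(-.045,.045,.0005); ys=np.arange(.045,.13,.0005)
    X,Y=np.meshgrid(g,ys); w=np.stack([c[0]+X*np.cos(y)-Y*np.sin(y),c[1]+X*np.sin(y)+Y*np.cos(y),0*X+.045],-1).reshape(-1,3)
    f,cx,cy,_,_,m=cam(n); q=cv2.projectPoints(w,m["rvec"],m["tvec"],np.array([[f,0,cx],[0,f,cy],[0,0,1.]]),None)[0].reshape(*X.shape,2).astype(np.float32)
    return cv2.remap(im,q[...,0],q[...,1],cv2.INTER_CUBIC)
A=[cv2.resize(rectify(n,i,c)[::-1],None,fx=2.2,fy=2.2) for n,i,c in(("top",T,(.5836,.0386)),("scene",C,(.5819,.0384)))]
o=np.hstack(A); cv2.imwrite("pics/rec.png",o[:,:,::-1]); print(o.shape)
E
```

```text
d [ 0.0012 -0.001   0.0974] turn -0.0027 pos [ 0.4302 -0.2106  0.3009] yang -52.65 tilt [ 1.e-04 -5.e-04 -1.e+00]
(374, 792, 3)
```

View pics/rec.png

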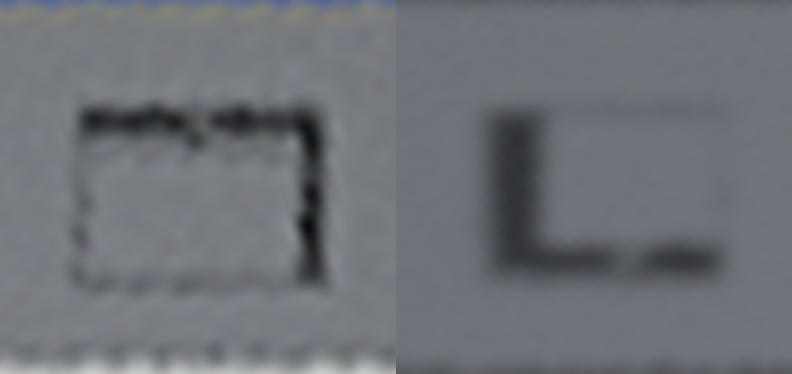

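The rectified mouth (top camera, left half) spans columns 75–325 and rows 103–290. That puts the recess centre at jig (0, 0.085), or world about (0.607, 0.120). Now I'll descend on the module and grip it.

In the tool's units: 0.097 m is 0.1293, 0.08 m is 0.1067.

>>> hand_motion --motion '[[0.0013,-0.0013,0.0667,0,0.5],[0.0013,-0.0013,0.1067,0,0.5],[0.0013,-0.0013,0.1293,0,0.5],[0.0013,-0.0013,0.1293,0,0.5],[0.0013,-0.0013,0.1293,0,0.5],[0.0013,-0.0013,0.1293,0,0.5],[0.0013,-0.0013,0.1293,0,0.1],[0.0013,-0.0013,0.1293,0,0],[0.0013,-0.0013,0.1293,0,0],[0.0013,-0.0013,0.1293,0,0],[0.0013,-0.0013,0.1293,0,0],[0.0013,-0.0013,0.1293,0,0],[0.0013,-0.0013,0.1293,0,0],[0.0013,-0.0013,0.1293,0,0]]' --force 25

```text
time: 2.8
position: [0.4311, -0.2077, 0.2039]
tool_rot: [2.974, 1.01, 0.0]
ft_force: [-0.3, -0.6, 1.8]
grip_width: 0.134
grip_force: 25.0
```

>>> hand_motion --motion '[[0,0,-0.0667,0,0],[0,0,-0.1333,0,0],[0,0,-0.1333,0,0],[0,0,-0.1333,0,0],[0,0,-0.1333,0,0]]'

```text
time: 3.3
position: [0.4302, -0.2074, 0.3023]
tool_rot: [-2.973, -1.01, 0.003]
ft_force: [-0.2, -0.6, -1.8]
grip_width: 0.135
grip_force: 25.0
```

```bash
python3 -c "
from go import *
go(.6069,.1200,.30,73.5)"
```

```text
d [ 0.3395 -0.1521  0.0022] turn -2.1988 pos [ 0.4302 -0.2074  0.3023] yang -52.48 tilt [-0.0024  0.0011 -1.    ]
```

In the tool's units: 0.34 m is 0.4533, -0.152 m is -0.2027, -2.2 rad is -0.7003.

>>> hand_motion --motion '[[0.4533,-0.2027,0,-0.7003,0],[0.4533,-0.2027,0,-0.7003,0],[0.4533,-0.2027,0,-0.7003,0],[0.4533,-0.2027,0,-0.7003,0],[0.4533,-0.2027,0,-0.7003,0],[0.4533,-0.2027,0,-0.7003,0],[0.4533,-0.2027,0,-0.7003,0],[0.4533,-0.2027,0,-0.7003,0],[0.4533,-0.2027,0,-0.7003,0],[0.4533,-0.2027,0,-0.7003,0],[0.4533,-0.2027,0,-0.7003,0],[0.4533,-0.2027,0,-0.7003,0],[0.4533,-0.2027,0,-0.7003,0],[0.4533,-0.2027,0,-0.7003,0],[0.4533,-0.2027,0,-0.7003,0],[0.4533,-0.2027,0,-0.7003,0],[0.4533,-0.2027,0,-0.7003,0],[0.4533,-0.2027,0,-0.7003,0]]'

```text
time: 5.1
position: [0.6079, 0.1199, 0.3028]
tool_rot: [-0.451, -3.108, 0.0]
ft_force: [-0.3, -0.2, 0.8]
grip_width: 0.137
grip_force: 25.0
```

```bash
python3 - <<'E'
from go import *
go(.6069,.1200,.26,73.5)
E
```

```text
d [ 0.0009 -0.0002  0.0428] turn -0.0003 pos [0.6079 0.1199 0.3028] yang 73.48 tilt [-1.4e-03 -1.0e-04 -1.0e+00]
```

In the tool's units: 0.045 m is 0.06, 0.03 m is 0.04.

>>> hand_motion --motion '[[0.0013,0,0.04,0,0],[0.0013,0,0.06,0,0],[0.0013,0,0.06,0,0],[0.0013,0,0.06,0,0],[0.0013,0,0.06,0,0]]'

```text
time: 5.6
position: [0.6076, 0.1206, 0.2598]
tool_rot: [0.449, 3.108, 0.001]
ft_force: [-0.4, -0.5, -0.2]
grip_width: 0.136
grip_force: 25.0
```

```bash
python3 - <<'E'
from go import *
go(.6069,.1200,.2285,73.5)
im,d=snap("scene","s1"); t,_=snap("top","t1")
a=cv2.resize(im[215:300,310:420],None,fx=5,fy=5,interpolation=2); b=cv2.resize(t[130:200,235:305],None,fx=3.5,fy=3.5,interpolation=2)
o=np.zeros((425,800,3),np.uint8); o[:,:550]=a; o[:245,553:798]=b; cv2.imwrite("pics/s1c.png",o[:,:,::-1])
E
```

```text
d [ 0.0005 -0.0008  0.0313] turn 0.001 pos [0.6076 0.1206 0.2598] yang 73.56 tilt [ 1.6e-03  3.0e-04 -1.0e+00]
```

View pics/s1c.png

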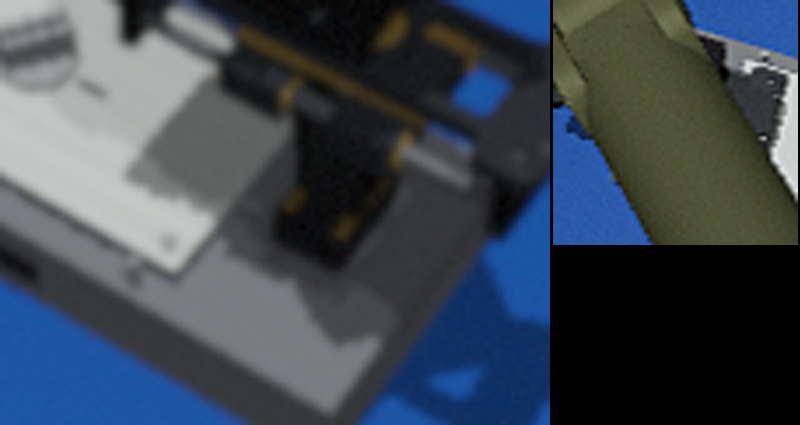

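The scene crop shows the module held upright just above the recess, with its lower front corners at scene pixels of about (365,264), (377.6,269) and (387,258). I'll compare those with the prediction.

```bash
python3 - <<'E'
from fit import *
f,cx,cy,_,_,m=cam("scene"); K=np.array([[f,0,cx],[0,f,cy],[0,0,1.]]); y=-.2885
def pr(p):
    b=np.array([[sx*.025,sy*.017,z] for z in(0,.02) for sx,sy in((1,-1),(1,1),(-1,1))]); w=np.c_[p[0]+np.cos(y)*b[:,0]-np.sin(y)*b[:,1],p[1]+np.sin(y)*b[:,0]+np.cos(y)*b[:,1],b[:,2]+.0563]
    return cv2.projectPoints(w,m["rvec"],m["tvec"],K,None)[0][:,0].round(1)
print(pr((.6061,.1199))); 
print("d/dex",(pr((.6061+.01*np.cos(y),.1199+.01*np.sin(y)))-pr((.6061,.1199)))[0],"d/dey",(pr((.6061-.01*np.sin(y),.1199+.01*np.cos(y)))-pr((.6061,.1199)))[0])
E
```

```text
[[363.1 262.3]
 [377.  270. ]
 [389.1 254.1]
 [363.6 256.6]
 [377.7 264.4]
 [390.  248.4]]
d/dex [-2.6  3.2] d/dey [4.  2.3]
```

In the tool's units: 0.019 m is 0.0253, 0.016 m is 0.0213.

>>> hand_motion --motion '[[0,0,0.008,0,0],[0,0,0.0133,0,0],[0,0,0.0173,0,0],[0,0,0.0213,0,0],[0,0,0.0253,0,0],[0,0,0.0253,0,0]]'

```text
time: 6.3
position: [0.6072, 0.1204, 0.2394]
tool_rot: [0.449, 3.109, 0.0]
ft_force: [0.1, 0.7, -1.0]
grip_width: 0.137
grip_force: 25.0
```

```bash
python3 -c "
from go import *
go(.6069,.1200,.2285,73.5)"
```

```text
d [ 0.0002 -0.0004  0.0109] turn 0.0014 pos [0.6072 0.1204 0.2394] yang 73.58 tilt [ 1.e-04  3.e-04 -1.e+00]
```

In the tool's units: 0.012 m is 0.016, 0.009 m is 0.012.

>>> hand_motion --motion '[[0,0,0.004,0,0],[0,0,0.008,0,0],[0,0,0.012,0,0],[0,0,0.016,0,0],[0,0,0.016,0,0],[0,0,0.016,0,0]]' --force 45

```text
time: 6.9
position: [0.6073, 0.1205, 0.2289]
tool_rot: [0.449, 3.109, -0.001]
ft_force: [-1.7, -0.7, 8.5]
grip_width: 0.131
grip_force: 45.0
```

```bash
python3 -c "
from go import *
go(.6069,.1200,.2285,73.5)"
```

```text
d [ 0.0002 -0.0006  0.0004] turn 0.0012 pos [0.6073 0.1205 0.2289] yang 73.57 tilt [ 5.e-04 -6.e-04 -1.e+00]
```

In the tool's units: 0.003 m is 0.004, 0.002 m is 0.0027.

>>> hand_motion --motion '[[0,0,0.0013,0,0],[0,0,0.0027,0,0],[0,0,0.004,0,0],[0,0,0.004,0,0],[0,0,0.004,0,0]]' --force 50

```text
time: 7.4
position: [0.6073, 0.1209, 0.2288]
tool_rot: [0.449, 3.108, -0.004]
ft_force: [-10.2, -3.2, 26.2]
grip_width: 0.129
grip_force: 50.0
```

It's bottomed out: TCP z is 0.2288, and grasp height plus 25 mm gives 0.2289. I'll relax the push, release, rise and check.

In the tool's units: -0.08 m is -0.1067, -0.05 m is -0.0667.

>>> hand_motion --motion '[[0,0,-0.004,0,0],[0,0,-0.004,0,0],[0,0,-0.004,0,0.3],[0,0,-0.004,0,0.4],[0,0,-0.004,0,0.4],[0,0,-0.004,0,0.4],[0,0,-0.0667,0,0.4],[0,0,-0.1067,0,0.4],[0,0,-0.1067,0,0.4],[0,0,-0.1067,0,0.4]]' --force 25

```text
time: 8.4
position: [0.607, 0.1201, 0.3044]
tool_rot: [-0.449, -3.109, 0.001]
ft_force: [0.1, -0.3, -0.8]
grip_width: 0.404
grip_force: 0.0
```

```bash
python3 - <<'E'
from go import *
go(.5632,-.0289,.31,40)
im,d=snap("scene","s2"); t,d2=snap("top","t2")
a=cv2.resize(im[190:310,270:420],None,fx=4,fy=4,interpolation=2); cv2.imwrite("pics/s2c.png",a[:,:,::-1])
P=cloud("scene",d); y=-.2885; ex=np.array([np.cos(y),np.sin(y)]); ey=np.array([-np.sin(y),np.cos(y)])
q=(P[...,:2]-[.5819,.0384]); X,Y,Z=q@ex,q@ey,P[...,2]
for l,m in dict(rib=(abs(X)<.016)&(abs(Y-.085)<.004),sh1=(abs(X)<.02)&(abs(Y-.0975)<.0025),sh2=(abs(X)<.02)&(abs(Y-.0725)<.0025),frame=(abs(X)<.02)&(abs(Y-.12)<.004),frame2=(abs(X)<.02)&(abs(Y-.055)<.004)).items():
    m&=(Z<.09)&(Z>0); print(l,m.sum(),np.median(Z[m]).round(4))
E
```

```text
d [-0.0002 -0.1553 -0.0055] turn 0.5857 pos [0.607  0.1201 0.3044] yang 73.56 tilt [-1.e-04 -4.e-04 -1.e+00]
rib 47 0.0629
sh1 38 0.0452
sh2 35 0.0451
frame 62 0.0447
frame2 53 0.0445
```

View pics/s2c.png

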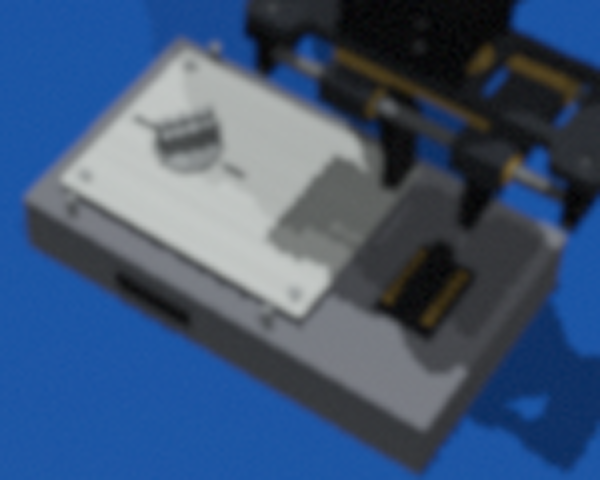

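The picture shows the module seated (crop about (425,290)), and depth confirms it: shoulders at 45 mm, level with the frame, and rib top at 63 mm. Next is the fastener.

In the tool's units: -0.155 m is -0.2067, 0.058 m is 0.0773, 0.586 rad is 0.1865.

>>> hand_motion --motion '[[0,-0.2067,0,0.1865,0.4],[0,-0.2067,0,0.1865,0.4],[0,-0.2067,0,0.1865,0.4],[0,-0.2067,0,0.1865,0.4],[0,-0.2067,0,0.1865,0.4],[0,-0.2067,0,0.1865,0.4],[0,-0.2067,0.0533,0.1865,0.4],[0,-0.2067,0.0773,0.1865,0.4],[0,-0.2067,0.0773,0.1865,0.4],[0,-0.2067,0.0773,0.1865,0.4],[0,-0.2067,0.0773,0.1865,0.4]]'

```text
time: 9.6
position: [0.5639, -0.0273, 0.2478]
tool_rot: [1.324, 2.848, 0.002]
ft_force: [0.0, 0.2, -0.1]
grip_width: 0.4
grip_force: 0.0
```

```bash
python3 -c "
from go import *
go(.5631,-.0284,.2455,40)"
```

```text
d [-0.0004 -0.0013  0.0023] turn 0.0024 pos [ 0.5639 -0.0273  0.2478] yang 40.14 tilt [ 1.6e-03  4.0e-04 -1.0e+00]
```

In the tool's units: -0.001 m is -0.0013.

>>> hand_motion --motion '[[0,-0.0013,0.0013,0,0.4],[0,-0.0013,0.0013,0,0],[0,-0.0013,0.0013,0,0],[0,-0.0013,0.0013,0,0],[0,-0.0013,0.0013,0,0],[0,-0.0013,0.0013,0,0],[0,-0.0013,0.0013,0,0]]' --force 15

```text
time: 10.3
position: [0.5634, -0.0281, 0.2461]
tool_rot: [1.326, 2.846, 0.004]
ft_force: [4.0, 3.4, -3.7]
grip_width: 0.158
grip_force: 15.0
```

```bash
python3 -c "
from go import *
go(.5631,-.0284,.2465,-16.53)"
```

```text
d [-0.     -0.0004 -0.0004] turn 0.9872 pos [ 0.5634 -0.0281  0.2461] yang 40.03 tilt [ 0.0032  0.0017 -1.    ]
```

In the tool's units: 0.987 rad is 0.3142.

>>> hand_motion --motion '[[0,0,0,0.0318,0],[0,0,0,0.0637,0],[0,0,0,0.0955,0],[0,0,0,0.1273,0],[0,0,0,0.1592,0],[0,0,0,0.191,0],[0,0,0,0.2228,0],[0,0,0,0.2546,0],[0,0,0,0.2865,0],[0,0,0,0.3142,0],[0,0,0,0.3142,0],[0,0,0,0.3142,0],[0,0,0,0.3142,0],[0,0,0,0.3142,0]]' --force 25

```text
time: 11.7
position: [0.5638, -0.0281, 0.2461]
tool_rot: [2.516, 1.879, 0.008]
ft_force: [5.6, 3.4, -4.7]
grip_width: 0.161
grip_force: 25.0
```

```bash
python3 -c "
from go import *
go(.5631,-.0284,.2465,-16.53)"
```

```text
d [-0.0005 -0.0006 -0.0004] turn 0.0003 pos [ 0.5638 -0.0281  0.2461] yang -16.51 tilt [ 0.0048  0.0019 -1.    ]
```

In the tool's units: -0.06 m is -0.08, -0.05 m is -0.0667.

>>> hand_motion --motion '[[0,0,0,0,0.2],[0,0,0,0,0.4],[0,0,0,0,0.4],[0,0,0,0,0.4],[0,0,-0.0667,0,0.4],[0,0,-0.08,0,0.4],[0,0,-0.08,0,0.4],[0,0,-0.08,0,0],[0,0,-0.08,0,0]]'

```text
time: 12.6
position: [0.5618, -0.0292, 0.3042]
tool_rot: [-2.517, -1.877, 0.003]
ft_force: [-0.0, 1.0, 0.4]
grip_width: 0.294
grip_force: 0.0
```

```bash
python3 - <<'E'
from go import *
go(.5847,.0438,.27,-16.5)
im,d=snap("scene","s3")
cv2.imwrite("pics/s3c.png",cv2.resize(im[190:270,270:370],None,fx=6,fy=6,interpolation=2)[:,:,::-1])
P=cloud("scene",d)[190:270,270:370]; Z=P[...,2]; m=(Z>.068)&(Z<.083)&(np.hypot(P[...,0]-.562,P[...,1]+.0285)<.024); Q=P[m]
c=Q[:,:2]-Q[:,:2].mean(0); w,V=np.linalg.eigh(c.T@c); a=np.degrees(np.arctan2(V[1,1],V[0,1]));print(len(Q),Q.mean(0),"axis",a,"want 73.5",np.sqrt(w/len(Q)))
E
```

```text
d [0.0766 0.0012 0.0341] turn -0.0011 pos [ 0.5618 -0.0292  0.3042] yang -16.57 tilt [-2.8e-03  1.0e-04 -1.0e+00]
115 [ 0.56593884 -0.02700167  0.07598399] axis 73.60937928445186 want 73.5 [0.00471865 0.01043048]
```

View pics/s3c.png

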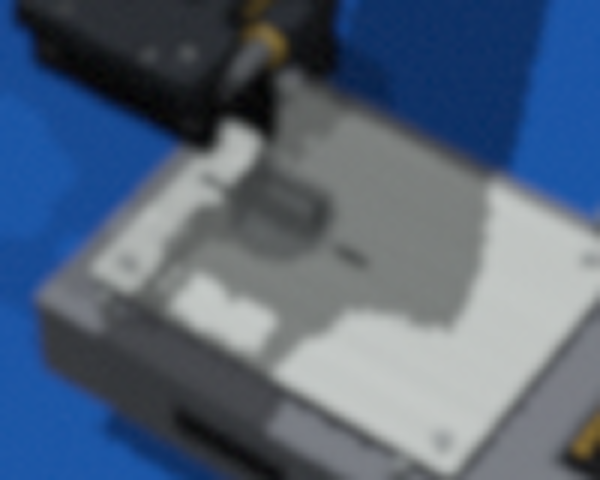

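The crop shows the slot in line with both ridges (crop (210,183) and (350,257)); depth gives 73.6° against 73.5°. I'll close the fingers and go to the press pad.

In the tool's units: 0.0766 m is 0.1021, 0.06 m is 0.08.

>>> hand_motion --motion '[[0.0667,0.0013,0,0,0],[0.1021,0.0013,0,0,0],[0.1021,0.0013,0,0,0],[0.1021,0.0013,0.0453,0,0],[0.1021,0.0013,0.0733,0,0],[0.1021,0.0013,0.08,0,0],[0.1021,0.0013,0.08,0,0],[0.1021,0.0013,0.08,0,0]]'

```text
time: 13.45
position: [0.5857, 0.0439, 0.2465]
tool_rot: [2.518, 1.878, 0.001]
ft_force: [-0.5, 0.3, -0.1]
grip_width: 0.003
grip_force: 0.0
```

```bash
python3 -c "
from go import *
go(.5847,.0438,.231,-16.5)"
```

```text
d [-0.0004 -0.0009  0.0155] turn -0.0013 pos [0.5857 0.0439 0.2465] yang -16.58 tilt [ 0.001  0.    -1.   ]
```

In the tool's units: 0.018 m is 0.024, 0.017 m is 0.0227.

>>> hand_motion --motion '[[0,0,0.0067,0,0],[0,0,0.012,0,0],[0,0,0.016,0,0],[0,0,0.02,0,0],[0,0,0.0227,0,0],[0,0,0.024,0,0],[0,0,0.024,0,0],[0,0,0.024,0,0],[0,0,0.024,0,0]]'

```text
time: 14.35
position: [0.586, 0.0444, 0.2315]
tool_rot: [2.516, 1.877, 0.001]
ft_force: [-7.3, -1.0, 21.3]
grip_width: 0.001
grip_force: 10.9
```

```bash
python3 - <<'E'
from go import *
im,d=snap("scene","s4"); P=cloud("scene",d); y=-.2885; ex=np.array([np.cos(y),np.sin(y)]); ey=np.array([-np.sin(y),np.cos(y)])
q=(P[...,:2]-[.5819,.0384]); X,Y,Z=q@ex,q@ey,P[...,2]
for l,m in dict(panel=(X<-.03)&(X>-.055)&(Y>-.1)&(Y<.03),panel2=(abs(X)<.05)&(Y<-.1)&(Y>-.112),rib=(abs(X)<.016)&(abs(Y-.085)<.004),sh=(abs(X)<.02)&(abs(Y-.0975)<.0025),frame=(abs(X)<.02)&(abs(Y-.12)<.004)).items():
    m&=(Z<.09)&(Z>0); print(l,m.sum(),np.median(Z[m]).round(4))
m=(Z>.062)&(Z<.075)&(np.hypot(X,Y+.07)<.022); c=P[m][:,:2]; c=c-c.mean(0); V=np.linalg.eigh(c.T@c)[1]; print("slot",len(c),np.degrees(np.arctan2(V[1,1],V[0,1])))
s=ctrl.get_state(); print(s["ft_force"],s["position"],s["time"])
E
```

```text
panel 136 0.049
panel2 167 0.0485
rib 49 0.0628
sh 38 0.0456
frame 58 0.0447
slot 43 97.70143113674652
[-6.17945746 -0.80376312 21.43122558] [0.58604158 0.04440515 0.23147919] 14.4
```

The panel is at 49 mm, so it's down, and the module is flush. The slot reading comes from few points, probably because it's partly hidden; one look will settle it.

```bash
python3 -c "
from h import *
im=np.load('pics/s4.npz')['im']
cv2.imwrite('pics/s4c.png',cv2.resize(im[190:270,270:400],None,fx=6,fy=6,interpolation=2)[:,:,::-1])"
```

```text
(no output)
```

View pics/s4c.png

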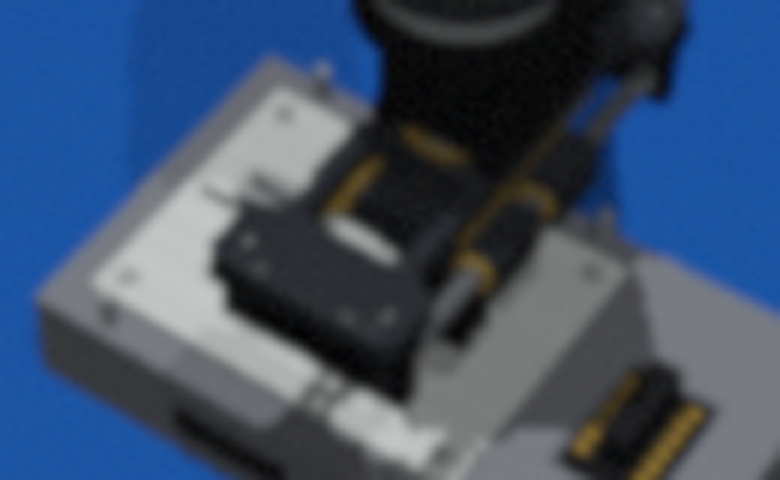

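The gripper hides most of the fastener (crop about (265,200)), so the odd slot reading is occlusion. Nothing has touched the fastener since it read 73.6°. The panel is down under 21 N and the module is seated, so I'm handing in.

```bash
python3 -c "
from bench import ctrl
print(ctrl.close_job())"
```

```text
the job is handed in; nothing more can be done
None
```

The job is handed in after 14.4 s of robot time, with no verdict returned: the module measured flush in the recess, the slot measured in line with the ridges just before pressing (the gripper hid it afterwards), and the fingers are holding the panel fully down at about 21 N.

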